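# Slip the TV remote under the sprung arm of its charging cradle

### The job

Put the white TV remote on charge: lay it flat, keys up, on the deck of the teal charging cradle and slide it in nose first, so that its tapered nose pushes up the red sprung hold-down arm and slips beneath it. Keep sliding, gently and by feel, until the remote's nose presses in the sprung brass charging contact at the far end, then let go, leaving the arm bearing down on the remote and the contact still pressed against its nose. Do not ram the contact against its hard stop, bear down on the remote so that it jams, force the arm, or disturb the other things on the table.

Things in the scene. Friction and masses are not known exactly. Their poses are not given: they have to be found in the camera images.
- remote: white TV remote, blue keys, red power button: 160 mm long (x), 46 wide (y), 20 thick (z), 0.14 kg. Origin at the centre of its underside, +x to the nose, +z up. The top slopes down over the last 30 mm to a 7 mm high nose face. Grip it across its sides (along y), 45 mm behind the origin (x = -45), to keep the hand clear of the cradle's rails and arm
- remote_nose (a point): centre of the white remote's nose face: 80 mm ahead (+x) of its origin, 3.5 mm above its underside
- cradle: fixed teal charging cradle, pale wood rails. Origin on its centre line at table height; +x is the way the remote slides in. Deck 20 mm above the table, 90 mm wide, from x = -100 to 120. Rails 9 mm high leave a channel 50 mm wide from x = -20 to 70; their flared mouth starts at x = -37; before that the deck is open. Sliding friction about 0.6, within 20 %
- hold_arm: red sprung arm over the channel. Origin on its hinge (along y) at cradle x = 100, 52 mm above the table; it reaches 136 mm to the mouth (its -x) and swings up. An upturned lip, top 69 mm above the table, ends at cradle x = -36. Spring: about 3 N at rest, 4 N when lifted by the remote; friction under it keeps a released remote in place
- skid (a point): lowest point of the arm's black rubber skid: at rest at cradle x = -3 mm, 12 mm above the deck; the remote lifts it 8 mm. If the hand bears on the deck with only some 3 N, expect 8 to 18 N of push while the nose wedges under it (nose at cradle x = 8 to 30), then a steady drag of 5 to 10 N on the flat top. Bearing down harder adds drag and jams it
- bracket: fixed aluminium end bracket, 36 mm wide, 20 high, origin under its centre at cradle x = 92 mm. It carries, towards the mouth, an adjustable stop with a sprung brass contact pad 26 mm wide. The free pad's front face stands anywhere from cradle x = 42 to 62: not reported, to be felt. It yields from 2 N, gives 4 mm up to 6 N, then meets a hard stop. Over 12 N damages it
- black_remote: another remote, black, of the same shape and size, to be left alone
- mug: blue mug, 80 mm wide, 90 mm high, bystander; origin under its centre
- candle: amber candle jar, 64 mm wide, 75 mm high, bystander; origin under its centre
- coasters: stack of square coasters, 95 mm wide, 24 mm high, bystander; origin under its centre
- glasses_case: yellow glasses case, 50 x 150 mm, 36 mm high, bystander; origin under its centre, long side along y

How it is judged:
By the outcome, as a careful person would: the job done as asked, in the order asked, and still so for the second after the job is handed in, with the robot touching nothing.
It also fails if it takes over 72 s, if anything falls off the work surface, if the arm or the gripper's body presses on something with over 40 N, if the wrist force passes 120 N, or if a joint passes its speed limit or range.

### The arm

A 6-joint arm with a two-finger parallel gripper is mounted at the origin on the work surface. World frame = base frame: x ahead of the robot, y to its left, z up, the work surface at z = 0. Lengths are in m, angles in degrees, forces in N, time in s.
With the tool pointing down it reaches from about 0.25 to 0.725 m from the base axis. Payload 9.7 kg.
Tool frame: the origin (TCP) lies midway between the tips of the shut fingers; the grasp point (between the pads) lies 19 mm behind it; z points along the fingers, y is the line along which they close (so a half turn about z gives the same grasp; the last joint's range is limited). The gripper opens to 85 mm and grips with 20 to 120 N. Pads are 22 mm wide; open, the fingers measure 114 mm over their backs; the gripper's body (76 mm by 85 mm) begins 54 mm behind the grasp point. The pads swing forward as they close: fully open they stand 13 mm farther back than shut.
Start: joints at [74.599, 4.979, 10.078, 95.1, 0, 90], TCP at [0.146, 0.53, 0.231] pointing down, gripper open.
Joint ranges: [-179.16, 179.16], [-48.56, 103.87], [-65.8, 70.77], [-126.05, 130.52], [-82.76, 87.17], [-180, 180]. Speed limits (degrees/s): [127.2, 127.2, 147.25, 180, 180, 180].

### API

Orientations are given as [roll, pitch, yaw] about the fixed x, y, z axes, in that order (R = Rz(yaw) Ry(pitch) Rx(roll)).
In Python, from workcell import * gives the robot as it stands.
- The arm moves only by the tool servo_tool, never from a script. Its argument "moves" is a list of rows, each a list of 4 numbers: the shift along the world's x, y, z in normalised numbers (1 is 50 cm), then the turn about the world's z in shares of 2 pi rad (1.0 is 2 pi rad). A call has 1 to 20 rows; each row is the pose to reach, as a shift and turn from the pose commanded when the call began; what a row does not reach only later rows make up. A row lasts 1/12 s, in which the tool goes at most 41.7 mm and 7.16 degrees, less where a joint would pass 70% of its speed; a pose out of reach is approached as far as the arm can. No shift or turn number may pass 1 either way. A call with a gripper value outside its range is refused whole. "claw" is the closure, from 0 (fully open) to 1 (shut), set as the call begins (left out, the last holds). The fingers move at their own pace and stop on an object; "force" is the grip in N (left out, the last holds). Time passes only in rows, so rows that repeat a pose let the fingers close. It gives the time, the measured TCP pose, the force, the opening and the grip force at its end, in the units of the state.
- get_obs(): the state, without advancing time (a new reading comes with each control period).
- camera(name): name is "side" or "top"; returns the picture (400x640x3 uint8, red, green, blue); there is no depth.
- get_calibration(name): a dict with "fx", "fy", "cx", "cy" (pixels), "k1" (the pictures are not rectified: a ray, as slopes to the right and down, at radius r is drawn at 1 + k1 r^2 times it, then the intrinsics apply), "rvec" (rotation vector, rad) and "tvec" (3), from world to camera coordinates, as OpenCV has them. Camera axes: x right, y down, z forward; pixel columns grow to the right and rows downward; lengths in m; the calibration is good to about 2 mm. A picture is of the moment at which its call begins. get_calibration takes no time and is no camera call.
- job_done(): hands the job in; it is judged then, once.
The state is a dict: "time": time; "q": joint angles; "qd": joint speeds; "joint_efforts": joint torques, N m; "ee_pos": TCP position; "tcp_rot": TCP orientation; "wrist_force": force on the tool from outside, world axes, zero at the start; "torque": the same for the moment, N m; "opening": finger opening in m; "grasp_force": force on a finger pad.
Only numpy, scipy, OpenCV 4.12 (cv2) and the standard library are available. Lean on these libraries where they do the work, as an engineer would, in place of code of your own. Each camera call takes 0.05 s, during which the arm holds its last target. There are 200 camera calls.

## Working session

There is one attempt and no reset: what is moved stays moved. The work goes in short steps, Python scripts to look and compute and a tool call to move; the robot and the scene stay as the last step left them, time stands still between calls to the robot, and variables do not carry over. Pictures are saved under pics/ and viewed, at most 10 in all, crops included, and the job is handed in when it is done.

Besides the shell and the picture viewer there is one more tool, called after ">>>" by a JSON object that holds its "fn" and its "kwargs", one argument or row to a line. servo_tool: Moves the arm, as the interface text tells. Its arguments: {"type":"object","properties":{"moves":{"type":"array","items":{"type":"array","items":{"type":"number"}}},"claw":{"type":"number"},"force":{"type":"number"}},"required":["moves"]}

```bash
ls; mkdir -p pics; cat > h.py <<'E'
from workcell import *
import numpy as np, cv2
def snap(n):
    im=camera(n); return np.ascontiguousarray(im)
def save(im,p): cv2.imwrite(p,im[:,:,::-1])
def ray(n,px):
    c=get_calibration(n); R=cv2.Rodrigues(np.array(c["rvec"],float))[0]; t=np.array(c["tvec"],float).ravel()
    px=np.atleast_2d(np.array(px,float)); d=np.c_[(px[:,0]-c["cx"])/c["fx"],(px[:,1]-c["cy"])/c["fy"]]
    u=d.copy()
    for _ in range(20): u=d/(1+c["k1"]*(u**2).sum(1,keepdims=True))
    D=np.c_[u,np.ones(len(u))]@R
    return -R.T@t, D
def plane(n,px,z):
    o,D=ray(n,px); return o+D*((z-o[2])/D[:,2])[:,None]
def tri(p1,p2,n1="top",n2="side"):
    o1,d1=ray(n1,p1);o2,d2=ray(n2,p2);d1=d1[0];d2=d2[0]
    s=np.linalg.lstsq(np.c_[d1,-d2],o2-o1,rcond=None)[0]
    a=o1+s[0]*d1;b=o2+s[1]*d2
    return (a+b)/2,np.linalg.norm(a-b)
E
python3 - <<'E'
from h import *
for n in("top","side"): save(snap(n),f"pics/{n}0.png"); print(n,ray(n,[[320,200]]))
o=get_obs();print(o["ee_pos"],o["tcp_rot"],o["opening"],o["wrist_force"],o["time"])
E
```

```text
pics
top (array([ 0.45242752, -0.08251949,  1.39415626]), array([[ 0.1215365 ,  0.01666783, -0.99252002]]))
side (array([ 0.24037722, -0.63357697,  0.8137037 ]), array([[ 0.34635282,  0.55603698, -0.75582513]]))
[0.14599893 0.5300475  0.23064948] [-1.79931094e+02 -2.04388669e-04  1.64599087e+02] 0.08531748852869059 [ 0.24303036 -0.21766022  0.12715854] 0.1
```

View pics/top0.png

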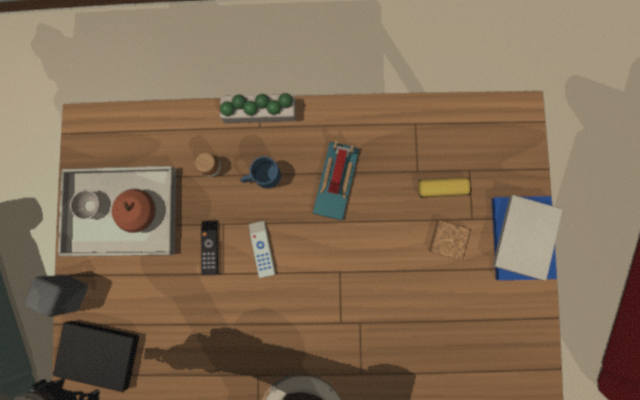

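View pics/side0.png

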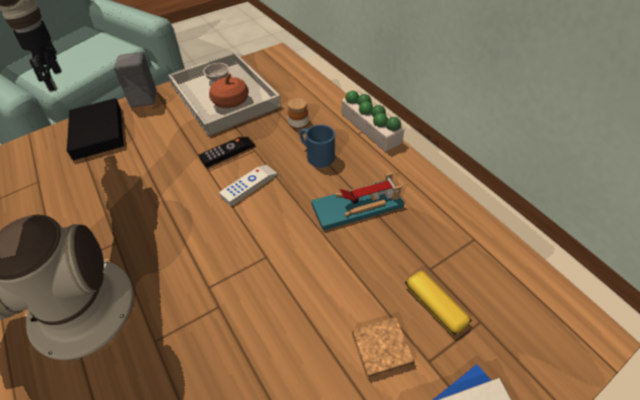

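The top view shows the white remote at about (262,249) and the black one at (209,247). The cradle is at (337,180) with its open deck towards the robot, and the mug is at (265,172). Next I'll zoom in on both views.

```bash
python3 - <<'E'
from h import *
t=cv2.imread("pics/top0.png");s=cv2.imread("pics/side0.png")
a=cv2.resize(t[130:290,235:375],None,fx=3.5,fy=3.5,interpolation=2)
b=cv2.resize(s[150:245,210:420],None,fx=3.8,fy=3.8,interpolation=2)
cv2.imwrite("pics/zt.png",a);cv2.imwrite("pics/zs.png",b);print(a.shape,b.shape)
E
```

```text
(560, 490, 3) (361, 798, 3)
```

View pics/zt.png

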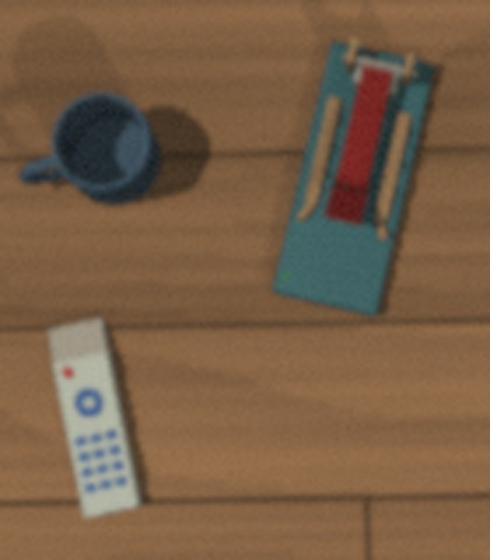

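View pics/zs.png

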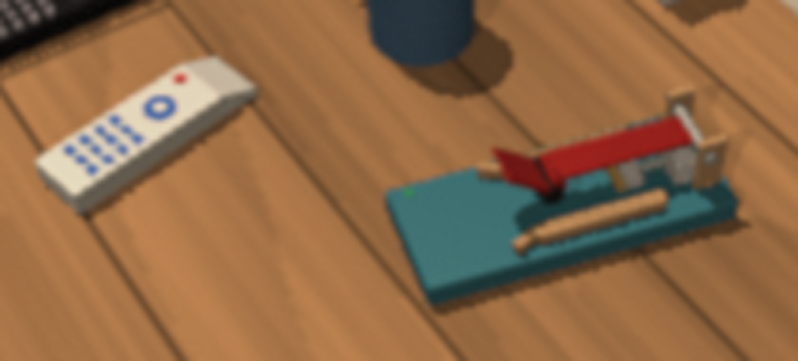

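Both zooms show the tapered nose and red power button at the remote's far end, pointing away from the robot. The cradle mouth faces the robot and the red arm has its lip towards the mouth. Now I'll measure.

```bash
cat > m.py <<'E'
from h import *
def big(m,k=1):
    c,_=cv2.findContours(m,cv2.RETR_EXTERNAL,cv2.CHAIN_APPROX_NONE); return sorted(c,key=cv2.contourArea)[-k:]
def cen(m):
    y,x=np.nonzero(m); return np.array([x.mean(),y.mean()])
def run(roi):
    im={n:cv2.imread(f"pics/{n}0.png") for n in("top","side")}
    hs={n:cv2.cvtColor(im[n],cv2.COLOR_BGR2HSV) for n in im}
    out={}
    for n in im:
        H,S,V=cv2.split(hs[n]); b=np.zeros_like(H); x0,y0,x1,y1=roi[n]["rem"]; b[y0:y1,x0:x1]=1
        x0,y0,x1,y1=roi[n]["cr"]; c=np.zeros_like(H); c[y0:y1,x0:x1]=1
        out[n]=dict(blue=b*((H>100)&(H<130)&(S>90)).astype(np.uint8), redb=b*(((H<6)|(H>172))&(S>120)).astype(np.uint8),
          white=b*((S<75)&(V>90)).astype(np.uint8), teal=c*((H>80)&(H<100)&(S>80)).astype(np.uint8),
          red=c*(((H<6)|(H>172))&(S>150)).astype(np.uint8))
    return out
E
python3 - <<'E'
from m import *
roi={"top":{"rem":(240,215,285,285),"cr":(305,135,370,225)},"side":{"rem":(215,160,282,210),"cr":(305,170,410,235)}}
o=run(roi)
for k in("blue","redb","white","teal","red"):
    print(k,[(int(o[n][k].sum()),cen(o[n][k]).round(1)) for n in o])
bt=[ (cv2.contourArea(c),np.round(cv2.minEnclosingCircle(c)[0],1)) for n in o for c in big(o[n]["blue"],1)]
print("ring",bt); print(tri(bt[0][1],bt[1][1]), "redb",tri(*[cen(o[n]["redb"]) for n in o]),"bluecen",tri(*[cen(o[n]["blue"]) for n in o]))
for k,z in(("white",.02),("teal",.02),("red",.05)):
    m=cv2.morphologyEx(o["top"][k],cv2.MORPH_CLOSE,np.ones((7,7)))
    r=cv2.minAreaRect(big(m)[-1]); p=cv2.boxPoints(r); w=plane("top",p,z)
    print(k,p.round(1).tolist(),"\n",w.round(4).tolist(),"cen",w.mean(0).round(4),[np.linalg.norm(w[i]-w[i-1]).round(4) for i in(1,2)],
      [np.degrees(np.arctan2(*(w[i]-w[i-1])[[1,0]])).round(1) for i in(1,2)])
# side view corners of teal and white polygons
for k in("teal","white"):
    m=cv2.morphologyEx(o["side"][k],cv2.MORPH_CLOSE,np.ones((9,9)))
    h=cv2.convexHull(big(m)[-1]); q=cv2.approxPolyDP(h,2.0,True)[:,0]; print("side",k,q.tolist(),plane("side",q,.02)[:,:2].round(4).tolist())
b=np.hstack([cv2.resize(np.dstack([o[n]["white"]|o[n]["teal"],o[n]["blue"],o[n]["red"]|o[n]["redb"]])[y:y+140,x:x+140]*255,None,fx=2.8,fy=2.8) for n,x,y in(("top",235,130),("side",250,140))])
cv2.imwrite("pics/mask.png",b)
E
```

```text
blue [(18, array([260.1, 245.4])), (25, array([246. , 181.7]))]
redb [(1, array([254., 236.])), (4, array([257. , 170.2]))]
white [(917, array([261.4, 249.3])), (920, array([247. , 184.3]))]
teal [(815, array([333.2, 194.1])), (1450, array([347.7, 209.4]))]
red [(332, array([337.5, 171.4])), (398, array([365.6, 190.3]))]
ring [(23.5, array([260. , 244.5])), (3.5, array([251.5, 177.5]))]
(array([0.49426925, 0.11623189, 0.02438682]), np.float64(8.893516030393568e-05)) redb (array([0.51940339, 0.13372096, 0.02302077]), np.float64(0.0005307626714406722)) bluecen (array([0.48534963, 0.12014717, 0.01175658]), np.float64(0.0137548593780333))
white [[247.10000610351562, 223.60000610351562], [264.3999938964844, 220.10000610351562], [275.29998779296875, 274.5], [258.0, 278.0]] 
 [[0.5559, 0.1544, 0.02], [0.565, 0.1036, 0.02], [0.4073, 0.0731, 0.02], [0.3981, 0.1233, 0.02]] cen [0.4816 0.1136 0.02  ] [np.float64(0.0516), np.float64(0.1606)] [np.float64(-79.8), np.float64(-169.1)]
teal [[313.6000061035156, 212.1999969482422], [320.0, 185.1999969482422], [347.79998779296875, 191.8000030517578], [
[... 351 characters left out ...]
035156, 151.10000610351562], [336.8999938964844, 192.60000610351562]] 
 [[0.643, -0.085, 0.05], [0.7634, -0.1141, 0.05], [0.7575, -0.1378, 0.05], [0.6372, -0.1085, 0.05]] cen [ 0.7003 -0.1114  0.05  ] [np.float64(0.1239), np.float64(0.0244)] [np.float64(-13.6), np.float64(-104.1)]
side teal [[402, 206], [323, 228], [312, 201], [333, 195], [384, 195], [400, 198]] [[0.7627, -0.1816], [0.5615, -0.1279], [0.5855, -0.0411], [0.6409, -0.0542], [0.7488, -0.1276], [0.776, -0.1585]]
side white [[276, 172], [276, 175], [231, 205], [220, 194], [221, 190], [257, 167], [266, 165]] [[0.5604, 0.1012], [0.5549, 0.0912], [0.4083, 0.063], [0.4002, 0.1136], [0.4082, 0.1251], [0.5266, 0.1479], [0.5508, 0.1407]]
```

```bash
cat > e.py <<'E'
from h import *
import sys
from scipy.ndimage import map_coordinates
def proj(n,P):
    c=get_calibration(n);R=cv2.Rodrigues(np.array(c["rvec"],float))[0];Q=np.atleast_2d(P)@R.T+np.array(c["tvec"],float).ravel()
    u=Q[:,:2]/Q[:,2:]; u=u*(1+c["k1"]*(u**2).sum(1,keepdims=True)); return u*[c["fx"],c["fy"]]+[c["cx"],c["cy"]]
def edge(im,n,A,B,z,out,inn,r=.014,N=15):
    """find the edge near world line A-B (at height z); out/inn: signs along normal. returns fitted points (world)"""
    A=np.array(A);B=np.array(B);d=(B-A)/np.linalg.norm(B-A);nn=np.array([d[1],-d[0]]) # normal to the right of A->B
    f=(im[:,:,0].astype(float)+1)/(im[:,:,2].astype(float)+1); s=np.linspace(-r,r,57);pts=[]
    for t in np.linspace(0,1,N):
        P=A+t*(B-A)+s[:,None]*nn; p=proj(n,np.c_[P,np.full(len(s),z)])
        v=map_coordinates(f,[p[:,1],p[:,0]],order=1); lo,hi=v[:8].mean(),v[-8:].mean()
        if abs(hi-lo)<.3: continue
        g=(v-lo)/(hi-lo)>.5; i=np.argmax(g); pts.append(P[i])
    pts=np.array(pts)
    if len(pts)<4: return None
    vx,vy,x,y=cv2.fitLine(pts.astype(np.float32),cv2.DIST_HUBER,0,.001,.001).ravel()
    return np.array([x,y]),np.degrees(np.arctan2(vy,vx)),len(pts)
def box(im,n,c,yaw,x0,x1,w,z,ends):
    a=np.radians(yaw);X=np.array([np.cos(a),np.sin(a)]);Y=np.array([-X[1],X[0]]);c=np.array(c)
    q=lambda x,y:c+x*X+y*Y
    for nm,e in {"left":(q(x0+.01,w/2),q(x1-.01,w/2)),"right":(q(x0+.01,-w/2),q(x1-.01,-w/2)),"back":(q(x0,-w/2+.01),q(x0,w/2-.01)),"front":(q(x1,-w/2+.01),q(x1,w/2-.01))}.items():
        if nm not in ends: continue
        r=edge(im,n,e[0],e[1],z if nm!="front" else ends[nm] or z,0,0)
        if r is None: print(n,nm,"none");continue
        dv=r[0]-c; print(n,nm,"local",(1000*np.array([dv@X,dv@Y])).round(1),"ang",round((r[1]-yaw+90)%180-90,2),r[2])
E
python3 - <<'E'
from e import *
for n in("top","side"):
    im=cv2.imread(f"pics/{n}0.png")[:,:,::-1]
    print("remote");box(im,n,[.482,.114],10.9,-.08,.08,.046,.02,{"left":0,"right":0,"back":0,"front":.007})
    print("cradle guess org");box(im,n,[.574+.1*np.cos(np.radians(-14)),-.082+.1*np.sin(np.radians(-14))],-14,-.1,.10,.09,.02,{"left":0,"right":0,"back":0})
E
```

```text
remote
top left local [ 2.  24.8] ang -0.16 14
top right local [ -2. -27.] ang 0.1 15
top back local [-81.1   2. ] ang -89.72 15
top front local [83.1 -1.9] ang -89.38 15
cradle guess org
top left local [-11.2  47.7] ang 0.02 8
top right local [ -5.1 -44.7] ang -0.39 15
top back local [-103.2   -2.5] ang 89.59 15
remote
side left local [-4.  26.6] ang -0.38 15
side right local [-10.  -22.9] ang -9.12 6
side back local [-85.4  -0.9] ang 86.65 15
side front local [84.8  0.2] ang -88.45 15
cradle guess org
side left local [-6.4 43.6] ang -3.15 15
side right local [-14.1 -54.6] ang -0.44 15
side back local [-103.9    0.5] ang 89.5 15
```

Units first: shifts go in shares of 50 cm and turns go in shares of 2 pi rad. So -42.5 cm / 50 = -0.85, 29.3 cm / 50 = 0.586, 0.459 rad / 6.2832 = 0.0731.

>>> {"fn": "servo_tool", "kwargs": {
  "moves": [
    [0.06,-0.084,0,0.008],
    [0.12,-0.17,0,0.0159],
    [0.18,-0.256,0,0.0239],
    [0.24,-0.34,-0.02,0.0318],
    [0.3,-0.426,-0.04,0.0398],
    [0.36,-0.51,-0.08,0.0477],
    [0.42,-0.596,-0.12,0.0557],
    [0.48,-0.68,-0.16,0.0637],
    [0.54,-0.766,-0.2,0.0716],
    [0.586,-0.85,-0.22,0.0731],
    [0.586,-0.85,-0.26,0.0731],
    [0.586,-0.85,-0.26,0.0731],
    [0.586,-0.85,-0.26,0.0731],
    [0.586,-0.85,-0.26,0.0731],
    [0.586,-0.85,-0.26,0.0731],
    [0.586,-0.85,-0.26,0.0731]
  ],
  "claw": 0,
  "force": 30
}}

```text
time: 1.43
ee_pos: [0.4388, 0.1052, 0.1013]
tcp_rot: [180.0, -0.0, -169.2]
wrist_force: [0.2, -0.4, 0.6]
opening: 0.085
grasp_force: 0.0
```

To row units: -9.9 cm / 50 = -0.198, -9.7 cm / 50 = -0.194.

>>> {"fn": "servo_tool", "kwargs": {
  "moves": [
    [0,-0.001,-0.05,0],
    [0,-0.001,-0.1,0],
    [0,-0.001,-0.14,0],
    [0,-0.001,-0.17,0],
    [0,-0.001,-0.186,0],
    [0,-0.001,-0.194,0],
    [0,-0.001,-0.198,0],
    [0,-0.001,-0.198,0]
  ]
}}

```text
time: 2.1
ee_pos: [0.4394, 0.1053, 0.003]
tcp_rot: [180.0, 0.1, -169.1]
wrist_force: [0.2, 0.7, -1.6]
opening: 0.0854
grasp_force: 0.0
```

>>> {"fn": "servo_tool", "kwargs": {
  "moves": [
    [0,0,0,0],
    [0,0,0,0],
    [0,0,0,0],
    [0,0,0,0],
    [0,0,0,0],
    [0,0,0,0],
    [0,0,0,0],
    [0,0,0,0],
    [0,0,0,0],
    [0,0,0,0],
    [0,0,0,0],
    [0,0,0,0]
  ],
  "claw": 1,
  "force": 40
}}

```text
time: 3.1
ee_pos: [0.4395, 0.1049, 0.003]
tcp_rot: [180.0, 0.1, -169.1]
wrist_force: [-0.5, 1.0, 5.8]
opening: 0.0454
grasp_force: 41.9
```

To row units: -16.75 cm / 50 = -0.335, -16.7 cm / 50 = -0.334, -0.438 rad / 6.2832 = -0.0697.

>>> {"fn": "servo_tool", "kwargs": {
  "moves": [
    [0,0,0.02,0],
    [0,0,0.06,0],
    [0,0,0.1,0],
    [0,-0.02,0.14,-0.008],
    [0.01,-0.06,0.16,-0.0159],
    [0.03,-0.1,0.16,-0.0239],
    [0.05,-0.15,0.16,-0.0318],
    [0.07,-0.2,0.16,-0.0414],
    [0.09,-0.25,0.16,-0.0509],
    [0.11,-0.3,0.16,-0.0605],
    [0.13,-0.334,0.14,-0.0697],
    [0.13,-0.335,0.12,-0.0697],
    [0.13,-0.335,0.1,-0.0697],
    [0.13,-0.335,0.1,-0.0697],
    [0.13,-0.335,0.1,-0.0697],
    [0.13,-0.335,0.1,-0.0697]
  ]
}}

```text
time: 4.43
ee_pos: [0.5039, -0.062, 0.0527]
tcp_rot: [180.0, 0.0, 165.9]
wrist_force: [0.8, 0.3, -1.3]
opening: 0.0453
grasp_force: 41.3
```

```bash
python3 - <<'E'
from h import *
t=snap("top");s=snap("side");save(t,"pics/top1.png");save(s,"pics/side1.png")
a=cv2.resize(t[140:260,285:385],None,fx=4,fy=4,interpolation=2);b=cv2.resize(s[130:250,270:420],None,fx=2.6,fy=4/1.54,interpolation=2)
b=cv2.copyMakeBorder(b,0,a.shape[0]-b.shape[0],0,0,0)
save(np.hstack([a,b]),"pics/z1.png");o=get_obs();print(o["ee_pos"],o["tcp_rot"],o["wrist_force"],o["torque"])
E
```

```text
[ 0.50427768 -0.06218893  0.05304606] [1.79991615e+02 5.80088344e-02 1.65872061e+02] [ 0.06318542  0.41940292 -1.3798493 ] [0.0582259  0.08211055 0.00716469]
```

View pics/z1.png

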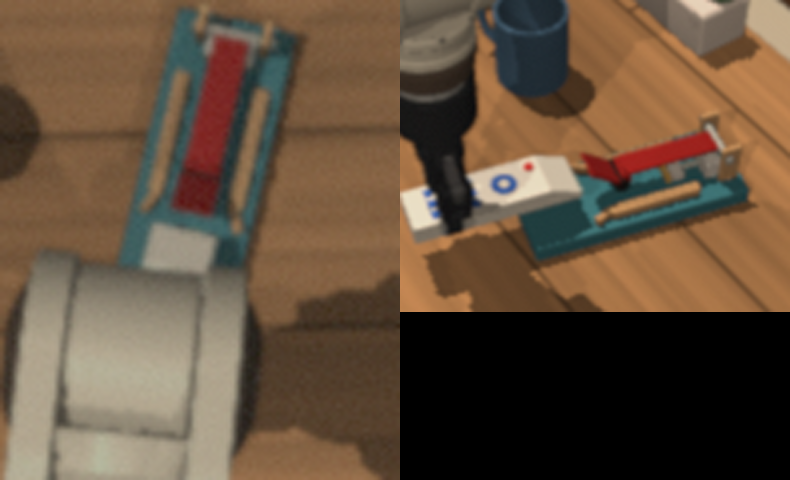

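The zoom shows the remote aligned behind the arm lip, with its nose over the open deck and no contact yet. I'll measure the lateral offset and the nose position.

```bash
python3 - <<'E'
from e import *
im=cv2.imread("pics/top1.png"); H,S,V=cv2.split(cv2.cvtColor(im,cv2.COLOR_BGR2HSV))
m=np.zeros_like(H); m[192:208,315:345]=((S<70)&(V>85))[192:208,315:345]
a=np.radians(-14.2);X=np.array([np.cos(a),np.sin(a)]);Y=np.array([-X[1],X[0]]);O=np.array([.6697,-.1043])
ys,xs=np.nonzero(m);w=plane("top",np.c_[xs,ys],.060)[:,:2]-O
l=w@np.c_[X,Y]*1000
print(len(l),l.min(0),l.max(0))
for x in range(-90,-40,6):
    s=l[abs(l[:,0]-x)<4,1]
    if len(s)>5: print(x,round(s.min(),1),round(s.max(),1),round(s.mean(),1))
# rails: wood-coloured symmetric check, teal edges in new image & arm axis at z=.05
R=((H<6)|(H>172))&(S>150); r=np.zeros_like(R); r[140:200,310:365]=R[140:200,310:365]
ys,xs=np.nonzero(r);l=(plane("top",np.c_[xs,ys],.052)[:,:2]-O)@np.c_[X,Y]*1000
print("arm",l.min(0),l.max(0),np.polyfit(l[:,0],l[:,1],1),l.mean(0))
E
```

```text
249 [-84.4149675  -35.25753341] [-36.84852276  43.41107207]
-84 16.8 40.2 27.2
-78 -10.7 41.5 16.2
-72 -21.7 42.8 7.1
-66 -22.5 43.4 6.2
-60 -22.5 42.6 5.1
-54 -22.8 43.3 5.6
-48 -22.8 42.5 4.5
-42 -35.3 43.1 9.4
arm [-30.56478654 -12.2287912 ] [93.47960832 12.14389661] [-0.0016599  -0.32091679] [29.75746974 -0.37031118]
```

To row units: -2.7 cm / 50 = -0.054, -2.6 cm / 50 = -0.052.

>>> {"fn": "servo_tool", "kwargs": {
  "moves": [
    [0,0,-0.02,0],
    [0,0,-0.04,0],
    [0,0,-0.05,0],
    [0,0,-0.052,0],
    [0,0,-0.054,0],
    [0,0,-0.054,0],
    [0,0,-0.054,0]
  ]
}}

```text
time: 5.12
ee_pos: [0.5042, -0.0628, 0.0255]
tcp_rot: [180.0, 0.0, 165.8]
wrist_force: [-0.1, 0.1, -1.5]
opening: 0.0444
grasp_force: 41.4
```

To row units: -0.1 cm / 50 = -0.002, -0.05 cm / 50 = -0.001.

>>> {"fn": "servo_tool", "kwargs": {
  "moves": [
    [0,0,-0.001,0],
    [0,0,-0.002,0],
    [0,0,-0.002,0],
    [0,0,-0.002,0]
  ]
}}

```text
time: 5.45
ee_pos: [0.5041, -0.0628, 0.0244]
tcp_rot: [180.0, 0.0, 165.8]
wrist_force: [0.9, -0.2, -1.9]
opening: 0.045
grasp_force: 41.4
```

To row units: -0.1 cm / 50 = -0.002, -0.05 cm / 50 = -0.001.

>>> {"fn": "servo_tool", "kwargs": {
  "moves": [
    [0,0,-0.001,0],
    [0,0,-0.002,0],
    [0,0,-0.002,0],
    [0,0,-0.002,0]
  ]
}}

```text
time: 5.78
ee_pos: [0.5041, -0.0627, 0.0233]
tcp_rot: [180.0, 0.0, 165.8]
wrist_force: [0.0, -0.2, -2.2]
opening: 0.0452
grasp_force: 41.4
```

To row units: -0.05 cm / 50 = -0.001.

>>> {"fn": "servo_tool", "kwargs": {
  "moves": [
    [0,0,-0.001,0],
    [0,0,-0.001,0],
    [0,0,-0.001,0]
  ]
}}

```text
time: 6.03
ee_pos: [0.5041, -0.0627, 0.0229]
tcp_rot: [180.0, 0.0, 165.8]
wrist_force: [-0.1, 0.1, 0.7]
opening: 0.0452
grasp_force: 41.6
```

To row units: -0.05 cm / 50 = -0.001.

>>> {"fn": "servo_tool", "kwargs": {
  "moves": [
    [0,0,-0.001,0],
    [0,0,-0.001,0],
    [0,0,-0.001,0]
  ]
}}

```text
time: 6.28
ee_pos: [0.5041, -0.0628, 0.0225]
tcp_rot: [180.0, 0.0, 165.8]
wrist_force: [-1.8, -0.2, 3.0]
opening: 0.045
grasp_force: 41.9
```

To row units: -0.05 cm / 50 = -0.001.

>>> {"fn": "servo_tool", "kwargs": {
  "moves": [
    [0,0,-0.001,0],
    [0,0,-0.001,0],
    [0,0,-0.001,0]
  ]
}}

```text
time: 6.53
ee_pos: [0.5041, -0.0627, 0.022]
tcp_rot: [180.0, 0.0, 165.8]
wrist_force: [-3.7, 0.2, 5.0]
opening: 0.0448
grasp_force: 42.1
```

To row units: 3.39 cm / 50 = 0.0678, 0.05 cm / 50 = 0.001.

>>> {"fn": "servo_tool", "kwargs": {
  "moves": [
    [0,0,0.001,0],
    [0.0096,-0.0024,0.001,0],
    [0.0194,-0.0049,0.001,0],
    [0.029,-0.0074,0.001,0],
    [0.0388,-0.0098,0.001,0],
    [0.0484,-0.0122,0.001,0],
    [0.0582,-0.0147,0.001,0],
    [0.064,-0.0162,0.001,0],
    [0.0678,-0.0172,0.001,0],
    [0.0678,-0.0172,0.001,0]
  ]
}}

```text
time: 7.37
ee_pos: [0.5388, -0.0715, 0.0227]
tcp_rot: [180.0, 0.0, 165.8]
wrist_force: [-4.1, 1.4, 7.7]
opening: 0.0454
grasp_force: 42.5
```

```bash
cat >> h.py <<'E'
def st():
    o=get_obs();a=np.radians(-14.2);X=np.array([np.cos(a),np.sin(a)]);Y=np.array([-X[1],X[0]])
    d=np.array(o["ee_pos"])[:2]-[.6697,-.1043];f=np.array(o["wrist_force"])
    print("t",o["time"],"nose x",round(1000*d@X+125,1),"y",round(1000*d@Y,1),"z",round(o["ee_pos"][2],4),"F x,y,z",(f[:2]@X).round(1),(f[:2]@Y).round(1),f[2].round(1),"T",np.round(o["torque"],2),"rot",np.round(o["tcp_rot"],2))
E
python3 -c "
from h import *;st()"
```

```text
t 7.3667 nose x -9.9 y -0.3 z 0.0227 F x,y,z -4.3 0.4 7.7 T [ 0.15  0.48 -0.01] rot [1.7999e+02 2.0000e-02 1.6580e+02]
```

To row units: 0.58 cm / 50 = 0.0116, 0.06 cm / 50 = 0.0012.

>>> {"fn": "servo_tool", "kwargs": {
  "moves": [
    [0,0,0.0012,0],
    [0.0038,-0.001,0.0012,0],
    [0.0078,-0.002,0.0012,0],
    [0.0116,-0.0029,0.0012,0],
    [0.0116,-0.0029,0.0012,0]
  ]
}}

```text
time: 7.78
ee_pos: [0.5443, -0.073, 0.0229]
tcp_rot: [-180.0, -0.0, 165.8]
wrist_force: [-2.2, -0.1, 4.4]
opening: 0.0451
grasp_force: 42.2
```

To row units: 0.58 cm / 50 = 0.0116, -0.073 cm / 50 = -0.0015.

>>> {"fn": "servo_tool", "kwargs": {
  "moves": [
    [0.003,-0.0007,0,0],
    [0.0058,-0.0015,0,0],
    [0.0088,-0.0022,0,0],
    [0.0116,-0.0029,0,0],
    [0.0116,-0.0029,0,0]
  ]
}}

```text
time: 8.2
ee_pos: [0.5499, -0.0744, 0.023]
tcp_rot: [180.0, -0.0, 165.8]
wrist_force: [-3.8, 0.4, 6.6]
opening: 0.0451
grasp_force: 42.3
```

To row units: 0.39 cm / 50 = 0.0078, -0.05 cm / 50 = -0.001.

>>> {"fn": "servo_tool", "kwargs": {
  "moves": [
    [0.002,-0.0005,0.0008,0],
    [0.0038,-0.001,0.001,0],
    [0.0058,-0.0015,0.001,0],
    [0.0078,-0.002,0.001,0],
    [0.0078,-0.002,0.001,0]
  ]
}}

```text
time: 8.62
ee_pos: [0.5537, -0.0754, 0.0231]
tcp_rot: [-180.0, -0.0, 165.8]
wrist_force: [0.6, -0.1, -0.3]
opening: 0.0452
grasp_force: 41.5
```

>>> {"fn": "servo_tool", "kwargs": {
  "moves": [
    [0.002,-0.0005,0,0],
    [0.0038,-0.001,0,0],
    [0.0058,-0.0015,0,0],
    [0.0078,-0.002,0,0],
    [0.0078,-0.002,0,0]
  ]
}}

```text
time: 9.03
ee_pos: [0.5563, -0.076, 0.0231]
tcp_rot: [-180.0, -0.1, 165.8]
wrist_force: [-6.3, 1.7, 2.3]
opening: 0.0451
grasp_force: 41.8
```

To row units: 0.39 cm / 50 = 0.0078, 0.29 cm / 50 = 0.0058.

>>> {"fn": "servo_tool", "kwargs": {
  "moves": [
    [0.002,-0.0005,0,0],
    [0.0038,-0.001,0,0],
    [0.0058,-0.0015,0,0],
    [0.0078,-0.002,0,0],
    [0.0078,-0.002,0,0]
  ]
}}

```text
time: 9.45
ee_pos: [0.5598, -0.0768, 0.0231]
tcp_rot: [180.0, -0.2, 165.8]
wrist_force: [-8.4, 1.9, 3.8]
opening: 0.0447
grasp_force: 41.9
```

```bash
python3 -c "
from h import *;st()"
```

```text
t 9.45 nose x 11.7 y -0.3 z 0.0231 F x,y,z -8.6 -0.2 3.8 T [ 0.46  1.62 -0.03] rot [180.    -0.19 165.81]
```

To row units: 0.48 cm / 50 = 0.0096, 0.19 cm / 50 = 0.0038.

>>> {"fn": "servo_tool", "kwargs": {
  "moves": [
    [0.002,-0.0005,0,0],
    [0.0038,-0.001,0,0],
    [0.0058,-0.0015,0,0],
    [0.0078,-0.002,0,0],
    [0.0096,-0.0024,0,0]
  ]
}}

```text
time: 9.87
ee_pos: [0.5643, -0.078, 0.0231]
tcp_rot: [-180.0, -0.2, 165.8]
wrist_force: [-10.8, 2.7, 5.1]
opening: 0.0453
grasp_force: 42.1
```

To row units: 0.48 cm / 50 = 0.0096, 0.39 cm / 50 = 0.0078.

>>> {"fn": "servo_tool", "kwargs": {
  "moves": [
    [0.002,-0.0005,0,0],
    [0.0038,-0.001,0,0],
    [0.0058,-0.0015,0,0],
    [0.0078,-0.002,0,0],
    [0.0096,-0.0024,0,0]
  ]
}}

```text
time: 10.28
ee_pos: [0.5691, -0.0792, 0.0231]
tcp_rot: [-180.0, -0.2, 165.8]
wrist_force: [-10.4, 2.7, 5.0]
opening: 0.0451
grasp_force: 42.1
```

```bash
python3 -c "
from h import *;st()"
```

```text
t 10.2833 nose x 21.3 y -0.3 z 0.0231 F x,y,z -10.7 0.1 5.0 T [0.54 2.03 0.02] rot [-180.     -0.23  165.81]
```

To row units: 0.48 cm / 50 = 0.0096, 0.02 cm / 50 = 0.0004.

>>> {"fn": "servo_tool", "kwargs": {
  "moves": [
    [0.002,-0.0005,0.0004,0],
    [0.0038,-0.001,0.0004,0],
    [0.0058,-0.0015,0.0006,0],
    [0.0078,-0.002,0.0006,0],
    [0.0096,-0.0024,0.0006,0]
  ]
}}

```text
time: 10.7
ee_pos: [0.5742, -0.0805, 0.0231]
tcp_rot: [-180.0, -0.2, 165.8]
wrist_force: [-6.5, 1.1, 0.6]
opening: 0.0448
grasp_force: 41.7
```

To row units: 0.48 cm / 50 = 0.0096, 0.39 cm / 50 = 0.0078.

>>> {"fn": "servo_tool", "kwargs": {
  "moves": [
    [0.002,-0.0005,0,0],
    [0.0038,-0.001,0,0],
    [0.0058,-0.0015,0,0],
    [0.0078,-0.002,0,0],
    [0.0096,-0.0024,0,0]
  ]
}}

```text
time: 11.12
ee_pos: [0.5794, -0.0818, 0.0231]
tcp_rot: [-180.0, -0.1, 165.8]
wrist_force: [-5.4, 2.0, -0.7]
opening: 0.0453
grasp_force: 41.5
```

To row units: 0.29 cm / 50 = 0.0058, 0.19 cm / 50 = 0.0038.

>>> {"fn": "servo_tool", "kwargs": {
  "moves": [
    [0.002,-0.0005,0,0],
    [0.0038,-0.001,0,0],
    [0.0058,-0.0015,0,0],
    [0.0058,-0.0015,0,0]
  ]
}}

```text
time: 11.45
ee_pos: [0.5825, -0.0826, 0.0231]
tcp_rot: [-180.0, -0.1, 165.8]
wrist_force: [-3.8, 0.8, 0.0]
opening: 0.0453
grasp_force: 41.5
```

```bash
python3 -c "
from h import *;st()"
```

```text
t 11.45 nose x 35.1 y -0.4 z 0.0231 F x,y,z -3.9 -0.2 0.0 T [0.31 0.9  0.02] rot [-1.7999e+02 -1.3000e-01  1.6581e+02]
```

To row units: 0.19 cm / 50 = 0.0038, 0.15 cm / 50 = 0.003.

>>> {"fn": "servo_tool", "kwargs": {
  "moves": [
    [0.001,-0.0002,0,0],
    [0.002,-0.0005,0,0],
    [0.003,-0.0007,0,0],
    [0.0038,-0.001,0,0]
  ]
}}

```text
time: 11.78
ee_pos: [0.5844, -0.0831, 0.0231]
tcp_rot: [-180.0, -0.1, 165.8]
wrist_force: [-4.5, 2.3, -1.8]
opening: 0.0451
grasp_force: 41.4
```

To row units: 0.19 cm / 50 = 0.0038, 0.15 cm / 50 = 0.003.

>>> {"fn": "servo_tool", "kwargs": {
  "moves": [
    [0.001,-0.0002,0,0],
    [0.002,-0.0005,0,0],
    [0.003,-0.0007,0,0],
    [0.0038,-0.001,0,0]
  ]
}}

```text
time: 12.12
ee_pos: [0.587, -0.0837, 0.0234]
tcp_rot: [-180.0, -0.0, 165.8]
wrist_force: [-3.6, 0.5, -2.8]
opening: 0.0454
grasp_force: 41.2
```

To row units: 0.15 cm / 50 = 0.003, 0.1 cm / 50 = 0.002.

>>> {"fn": "servo_tool", "kwargs": {
  "moves": [
    [0.001,-0.0002,0,0],
    [0.002,-0.0005,0,0],
    [0.003,-0.0007,0,0]
  ]
}}

```text
time: 12.37
ee_pos: [0.5887, -0.0841, 0.0235]
tcp_rot: [-180.0, -0.0, 165.8]
wrist_force: [-4.0, 0.7, -3.3]
opening: 0.045
grasp_force: 41.2
```

To row units: 0.15 cm / 50 = 0.003, -0.04 cm / 50 = -0.0008.

>>> {"fn": "servo_tool", "kwargs": {
  "moves": [
    [0,0,-0.0008,0],
    [0.001,-0.0002,-0.0012,0],
    [0.002,-0.0005,-0.0012,0],
    [0.003,-0.0007,-0.0012,0]
  ]
}}

```text
time: 12.7
ee_pos: [0.5902, -0.0845, 0.0231]
tcp_rot: [180.0, 0.0, 165.8]
wrist_force: [-4.1, 1.2, -3.0]
opening: 0.045
grasp_force: 41.3
```

To row units: 0.15 cm / 50 = 0.003, 0.1 cm / 50 = 0.002.

>>> {"fn": "servo_tool", "kwargs": {
  "moves": [
    [0.001,-0.0002,0,0],
    [0.002,-0.0005,0,0],
    [0.003,-0.0007,0,0]
  ]
}}

```text
time: 12.95
ee_pos: [0.5917, -0.0849, 0.0231]
tcp_rot: [180.0, 0.0, 165.8]
wrist_force: [-4.0, 1.1, -2.2]
opening: 0.0447
grasp_force: 41.3
```

```bash
python3 -c "
from h import *;st()"
```

```text
t 12.95 nose x 44.6 y -0.3 z 0.0231 F x,y,z -4.2 0.1 -2.2 T [0.26 0.8  0.01] rot [180.    0.  165.8]
```

To row units: 0.15 cm / 50 = 0.003, -0.03 cm / 50 = -0.0006.

>>> {"fn": "servo_tool", "kwargs": {
  "moves": [
    [0.001,-0.0002,-0.0006,0],
    [0.002,-0.0005,-0.0008,0],
    [0.003,-0.0007,-0.0008,0]
  ]
}}

```text
time: 13.2
ee_pos: [0.5931, -0.0852, 0.0231]
tcp_rot: [180.0, 0.0, 165.8]
wrist_force: [-6.3, 1.7, 0.4]
opening: 0.0453
grasp_force: 41.7
```

To row units: 0.15 cm / 50 = 0.003, 0.1 cm / 50 = 0.002.

>>> {"fn": "servo_tool", "kwargs": {
  "moves": [
    [0.001,-0.0002,0,0],
    [0.002,-0.0005,0,0],
    [0.003,-0.0007,0,0]
  ]
}}

```text
time: 13.45
ee_pos: [0.594, -0.0854, 0.0231]
tcp_rot: [180.0, -0.1, 165.8]
wrist_force: [-10.0, 3.2, 2.9]
opening: 0.0449
grasp_force: 42.0
```

To row units: 0.1 cm / 50 = 0.002, 0.05 cm / 50 = 0.001.

>>> {"fn": "servo_tool", "kwargs": {
  "moves": [
    [0.001,-0.0002,0,0],
    [0.002,-0.0005,0,0]
  ]
}}

```text
time: 13.62
ee_pos: [0.5948, -0.0856, 0.0231]
tcp_rot: [180.0, -0.1, 165.8]
wrist_force: [-10.8, 3.2, 4.2]
opening: 0.045
grasp_force: 42.0
```

To row units: 0.1 cm / 50 = 0.002, 0.05 cm / 50 = 0.001.

>>> {"fn": "servo_tool", "kwargs": {
  "moves": [
    [0.001,-0.0002,0,0],
    [0.002,-0.0005,0,0]
  ]
}}

```text
time: 13.78
ee_pos: [0.5956, -0.0858, 0.023]
tcp_rot: [180.0, -0.1, 165.8]
wrist_force: [-12.4, 3.1, 5.7]
opening: 0.0451
grasp_force: 42.1
```

To row units: 0.06 cm / 50 = 0.0012, 0.03 cm / 50 = 0.0006.

>>> {"fn": "servo_tool", "kwargs": {
  "moves": [
    [0,0,0.0006,0],
    [0,0,0.0012,0],
    [0,0,0.0012,0],
    [0,0,0.0012,0]
  ]
}}

```text
time: 14.12
ee_pos: [0.5957, -0.0858, 0.0231]
tcp_rot: [180.0, -0.1, 165.8]
wrist_force: [-8.3, 2.0, 0.5]
opening: 0.0448
grasp_force: 41.7
```

```bash
python3 -c "
from h import *;st()"
```

```text
t 14.1167 nose x 48.7 y -0.2 z 0.0231 F x,y,z -8.5 -0.1 0.5 T [ 0.52  1.74 -0.01] rot [ 1.8000e+02 -1.2000e-01  1.6581e+02]
```

>>> {"fn": "servo_tool", "kwargs": {
  "moves": [
    [0,0,0,0],
    [0,0,0,0],
    [0,0,0,0],
    [0,0,0,0],
    [0,0,0,0],
    [0,0,0,0],
    [0,0,0,0],
    [0,0,0,0],
    [0,0,0,0],
    [0,0,0,0]
  ],
  "claw": 0
}}

```text
time: 14.95
ee_pos: [0.5966, -0.0861, 0.0233]
tcp_rot: [180.0, -0.0, 165.8]
wrist_force: [-0.5, -0.1, 0.2]
opening: 0.0856
grasp_force: 0.0
```

To row units: 25 cm / 50 = 0.5, 23 cm / 50 = 0.46.

>>> {"fn": "servo_tool", "kwargs": {
  "moves": [
    [0,0,0.01,0],
    [0,0,0.03,0],
    [0,0,0.06,0],
    [0,0,0.1,0],
    [0,0,0.16,0],
    [-0.04,0.02,0.22,0],
    [-0.1,0.04,0.28,0],
    [-0.16,0.1,0.32,0],
    [-0.22,0.16,0.32,0],
    [-0.28,0.22,0.32,0],
    [-0.32,0.28,0.32,0],
    [-0.36,0.34,0.32,0],
    [-0.4,0.4,0.32,0],
    [-0.4,0.46,0.32,0],
    [-0.4,0.5,0.32,0],
    [-0.4,0.5,0.32,0],
    [-0.4,0.5,0.32,0]
  ]
}}

```text
time: 16.37
ee_pos: [0.3964, 0.1646, 0.1842]
tcp_rot: [180.0, 0.0, 165.9]
wrist_force: [-1.4, -0.8, 0.3]
opening: 0.0852
grasp_force: 0.0
```

```bash
python3 - <<'E'
from e import *
t=snap("top");s=snap("side");save(t,"pics/top2.png");save(s,"pics/side2.png")
a=cv2.resize(t[140:240,295:375],None,fx=4.5,fy=4.5,interpolation=2);b=cv2.resize(s[150:250,290:420],None,fx=3.3,fy=3.3,interpolation=2)
b=cv2.copyMakeBorder(b,0,a.shape[0]-b.shape[0],0,0,0)
save(np.hstack([a,b]),"pics/z2.png");print(get_obs()["time"],get_obs()["ee_pos"])
a=np.radians(-14.2);X=np.array([np.cos(a),np.sin(a)])
box(t,"top",np.array([.6697,-.1043])-.032*X,-14.2,-.08,.05,.046,.04,{"back":0})
E
```

```text
16.4667 [0.39671343 0.16347704 0.18386079]
top back local [-84.3   0.6] ang 88.79 15
```

View pics/z2.png

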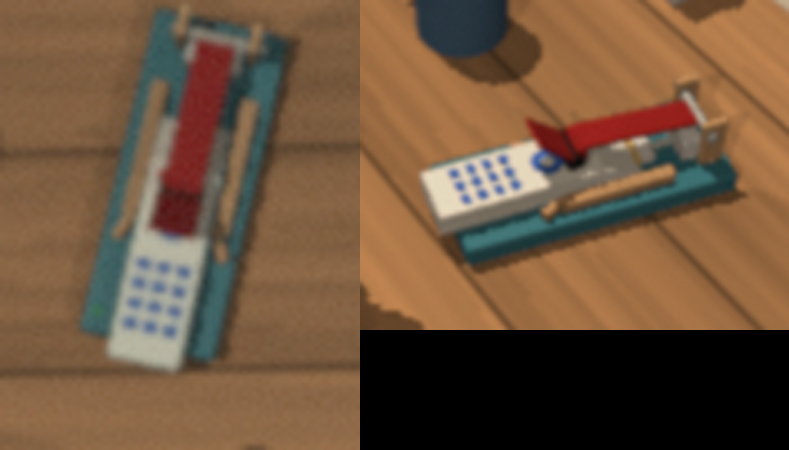

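The zoom shows the remote flat under the raised arm, in the channel, with its nose at the bracket. To be sure it is still pressed against the contact, I'll nudge its tail gently with shut fingers and read the force.

To row units: -23.1 cm / 50 = -0.462, -20 cm / 50 = -0.4.

>>> {"fn": "servo_tool", "kwargs": {
  "moves": [
    [0.05,-0.08,0,0],
    [0.1,-0.16,0,0],
    [0.15,-0.24,0,0],
    [0.2,-0.32,0,0],
    [0.24,-0.4,0,0],
    [0.256,-0.462,0,0],
    [0.256,-0.462,-0.06,0],
    [0.256,-0.462,-0.12,0],
    [0.256,-0.462,-0.18,0],
    [0.256,-0.462,-0.24,0],
    [0.256,-0.462,-0.28,0],
    [0.256,-0.462,-0.3,0],
    [0.256,-0.462,-0.306,0],
    [0.256,-0.462,-0.306,0],
    [0.256,-0.462,-0.306,0]
  ],
  "claw": 1
}}

```text
time: 17.72
ee_pos: [0.5254, -0.0675, 0.0318]
tcp_rot: [180.0, 0.1, 165.8]
wrist_force: [-0.2, 0.5, 0.7]
opening: 0.0002
grasp_force: 0.0
```

```bash
python3 -c "
from h import *;st()"
```

```text
t 17.7167 nose x -23.9 y 0.2 z 0.0318 F x,y,z -0.3 0.4 0.7 T [ 0.02  0.01 -0.03] rot [1.7999e+02 1.1000e-01 1.6578e+02]
```

To row units: 1.8 cm / 50 = 0.036, 1.7 cm / 50 = 0.034.

>>> {"fn": "servo_tool", "kwargs": {
  "moves": [
    [0.008,-0.002,0,0],
    [0.016,-0.004,0,0],
    [0.024,-0.006,0,0],
    [0.03,-0.0076,0,0],
    [0.034,-0.0086,0,0],
    [0.036,-0.0091,0,0],
    [0.036,-0.0091,0,0]
  ]
}}

```text
time: 18.3
ee_pos: [0.5428, -0.0716, 0.0302]
tcp_rot: [-180.0, -0.0, 165.8]
wrist_force: [0.1, -1.2, -1.1]
opening: -0.0
grasp_force: 0.0
```

To row units: 0.15 cm / 50 = 0.003, 0.1 cm / 50 = 0.002.

>>> {"fn": "servo_tool", "kwargs": {
  "moves": [
    [0.001,-0.0002,0,0],
    [0.002,-0.0005,0,0],
    [0.003,-0.0007,0,0]
  ]
}}

```text
time: 18.55
ee_pos: [0.5441, -0.072, 0.0303]
tcp_rot: [180.0, -0.0, 165.8]
wrist_force: [-0.9, 0.8, -0.8]
opening: -0.0001
grasp_force: 0.0
```

>>> {"fn": "servo_tool", "kwargs": {
  "moves": [
    [0.001,-0.0002,0,0],
    [0.002,-0.0005,0,0],
    [0.003,-0.0007,0,0]
  ]
}}

```text
time: 18.8
ee_pos: [0.5457, -0.0724, 0.0303]
tcp_rot: [180.0, 0.0, 165.8]
wrist_force: [-0.5, 0.2, -0.5]
opening: -0.0003
grasp_force: 0.0
```

To row units: 0.1 cm / 50 = 0.002, 0.05 cm / 50 = 0.001.

>>> {"fn": "servo_tool", "kwargs": {
  "moves": [
    [0.001,-0.0002,0,0],
    [0.002,-0.0005,0,0],
    [0.002,-0.0005,0,0]
  ]
}}

```text
time: 19.05
ee_pos: [0.5468, -0.0726, 0.0303]
tcp_rot: [180.0, 0.0, 165.8]
wrist_force: [-0.4, 0.2, -0.5]
opening: -0.0003
grasp_force: 0.0
```

To row units: 0.1 cm / 50 = 0.002, 0.05 cm / 50 = 0.001.

>>> {"fn": "servo_tool", "kwargs": {
  "moves": [
    [0.001,-0.0002,0,0],
    [0.002,-0.0005,0,0],
    [0.002,-0.0005,0,0]
  ]
}}

```text
time: 19.3
ee_pos: [0.5477, -0.0729, 0.0303]
tcp_rot: [-180.0, 0.0, 165.8]
wrist_force: [0.1, 0.6, -0.1]
opening: 0.0002
grasp_force: 0.0
```

>>> {"fn": "servo_tool", "kwargs": {
  "moves": [
    [0.001,-0.0002,0,0],
    [0.002,-0.0005,0,0],
    [0.002,-0.0005,0,0]
  ]
}}

```text
time: 19.55
ee_pos: [0.5488, -0.0732, 0.0303]
tcp_rot: [-180.0, 0.0, 165.8]
wrist_force: [-0.3, -0.6, -1.0]
opening: 0.0002
grasp_force: 0.0
```

>>> {"fn": "servo_tool", "kwargs": {
  "moves": [
    [0.001,-0.0002,0,0],
    [0.002,-0.0005,0,0],
    [0.002,-0.0005,0,0]
  ]
}}

```text
time: 19.8
ee_pos: [0.5498, -0.0734, 0.0303]
tcp_rot: [180.0, 0.0, 165.8]
wrist_force: [-0.2, -0.4, 0.5]
opening: -0.0001
grasp_force: 0.0
```

To row units: 0.1 cm / 50 = 0.002, 0.05 cm / 50 = 0.001.

>>> {"fn": "servo_tool", "kwargs": {
  "moves": [
    [0.001,-0.0002,0,0],
    [0.002,-0.0005,0,0],
    [0.002,-0.0005,0,0]
  ]
}}

```text
time: 20.05
ee_pos: [0.5505, -0.0736, 0.0302]
tcp_rot: [180.0, -0.0, 165.8]
wrist_force: [-1.7, 0.7, -0.3]
opening: -0.0002
grasp_force: 0.6
```

To row units: 0.1 cm / 50 = 0.002, 0.05 cm / 50 = 0.001.

>>> {"fn": "servo_tool", "kwargs": {
  "moves": [
    [0.001,-0.0002,0,0],
    [0.002,-0.0005,0,0],
    [0.002,-0.0005,0,0]
  ]
}}

```text
time: 20.3
ee_pos: [0.5506, -0.0736, 0.0302]
tcp_rot: [-180.0, -0.1, 165.8]
wrist_force: [-5.9, 1.0, 3.2]
opening: 0.0003
grasp_force: 3.6
```

To row units: 0.1 cm / 50 = 0.002, 0.05 cm / 50 = 0.001.

>>> {"fn": "servo_tool", "kwargs": {
  "moves": [
    [0.001,-0.0002,0,0],
    [0.002,-0.0005,0,0],
    [0.002,-0.0005,0,0]
  ]
}}

```text
time: 20.55
ee_pos: [0.5507, -0.0736, 0.0302]
tcp_rot: [-180.0, -0.2, 165.8]
wrist_force: [-11.3, 3.2, 7.1]
opening: 0.0004
grasp_force: 6.1
```

The tail touched where the gripper had left it, and a push of nearly 12 N hardly moved the remote. So it has not crept back and the contact is pressed. Backing off now.

To row units: 21 cm / 50 = 0.42, 18 cm / 50 = 0.36.

>>> {"fn": "servo_tool", "kwargs": {
  "moves": [
    [-0.004,0.001,0,0],
    [-0.012,0.003,0,0],
    [-0.03,0.0076,0,0],
    [-0.06,0.015,0,0],
    [-0.06,0.015,0.04,0],
    [-0.06,0.015,0.1,0],
    [-0.06,0.015,0.16,0],
    [-0.1,0.06,0.22,0],
    [-0.16,0.12,0.28,0],
    [-0.22,0.18,0.28,0],
    [-0.28,0.24,0.28,0],
    [-0.32,0.3,0.28,0],
    [-0.32,0.36,0.28,0],
    [-0.32,0.42,0.28,0],
    [-0.32,0.42,0.28,0],
    [-0.32,0.42,0.28,0]
  ]
}}

```text
time: 21.88
ee_pos: [0.392, 0.1369, 0.1703]
tcp_rot: [180.0, 0.0, 166.0]
wrist_force: [0.0, -1.0, -0.1]
opening: 0.0
grasp_force: 0.0
```

```bash
python3 - <<'E'
from e import *
t=snap("top");s=snap("side");save(t,"pics/top3.png")
a=np.radians(-14.2);X=np.array([np.cos(a),np.sin(a)])
box(t,"top",np.array([.6697,-.1043])-.032*X,-14.2,-.08,.05,.046,.04,{"back":0})
save(cv2.resize(s[150:250,290:420],None,fx=5,fy=5,interpolation=2),"pics/z3.png");print(get_obs()["ee_pos"],get_obs()["wrist_force"])
E
```

```text
top back local [-84.4   0.9] ang 88.3 15
[0.39240121 0.13547418 0.17021011] [ 0.70523231 -0.21547955  0.26915874]
```

View pics/z3.png

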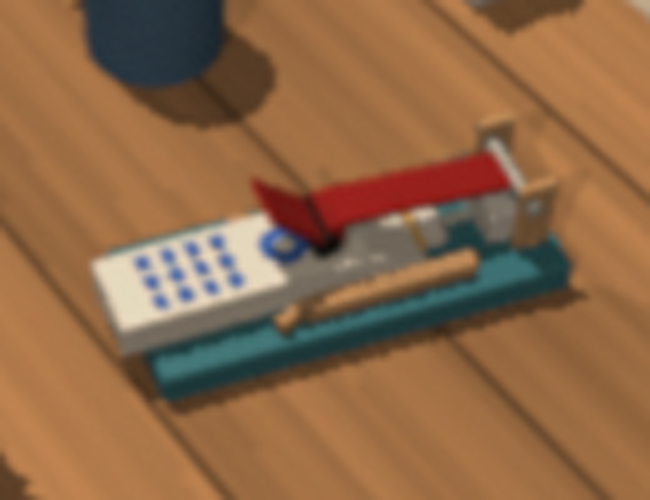

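The side view shows the skid at (325,240) bearing on the remote and the nose against the brass pad at about (412,232). The tail hasn't moved and the robot is clear, so I'm handing in.

```bash
python3 -c "
from workcell import *
print(job_done())"
```

```text
the job is handed in; nothing more can be done
None
```

The white remote is lying flat, keys up, in the cradle; by force feel and the last picture, the red arm bears on it and the brass contact is still pressed against its nose. The robot was clear of everything when I handed in at about 22 s of the 72 s allowed; no verdict was returned.

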